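# Dial the lapping time into the thumbwheel preset

## Robot

A 6-joint arm with a two-finger parallel gripper is mounted at the origin on the work surface. World frame = base frame: x ahead of the robot, y to its left, z up, the work surface at z = 0. Lengths are in mm, angles in rad, forces in N, time in s.
With the tool pointing down it reaches from about 400 to 925 mm from the base axis. Payload 3.4 kg.
Tool frame: the origin (TCP) lies on the centre line of the jaws, within the pads' length; the fingertips stand robot.tip_reach ahead of it and the grasp point (between the pads) lies 3 mm ahead of it (robot.tip_reach is the distance from the TCP to the fingertips, in mm); z points along the fingers, y is the direction in which the jaws open and shut (so a half turn about z gives the same grasp; the last joint's range is limited). The gripper opens to 85 mm and grips with 20 to 120 N. Pads are 22 mm wide; open, the fingers measure 114 mm over their backs; the gripper's body (76 mm by 85 mm) begins 54 mm behind the grasp point. The pads swing forward as they close: fully open they stand 13 mm farther back than shut.
Start: joints at [-0.073, 0.307, 1.506, -0, 1.328, -0.073], TCP at [575.005, -0.025, 253.305] pointing down, gripper open.
Joint ranges: [-3.12, 3.12], [-1.05, 2.28], [0.14, 2.33], [-1.42, 4.57], [0.1, 2.73], [-2.68, 2.68]. Speed limits (rad/s): [2.57, 2.57, 3.14, 3.14, 3.14, 3.14].

## Interface

Orientations are given as a rotation vector (axis times angle).
In Python, from workcell import robot gives the robot as it stands.
- The arm moves only by the shell command python3 -m handwheel 'ROWS' [FORCE]. ROWS is JSON, one flat list of numbers, 7 for each row, row after row: the turn, a rotation vector about the tool's x, y, z in rad, then the shift along the tool's x, y, z in cm, then the opening in per cent of the stroke, from 0 (shut) to 100 (fully open). A call has 1 to 5 rows; each row shifts and turns the commanded pose from where the row before left it, along the tool's axes as they then stand; what a row does not reach is not made up. A row lasts 1/10 s, in which the tool goes at most 50 mm and 8.59 degrees, less where a joint would pass 70% of its speed; a pose out of reach is approached as far as the arm can. A call is refused whole if a number of a shift passes 5 or a number of a turn 0.15, either way. A call with a gripper value outside its range is refused whole. The fingers move at their own pace and stop on an object; FORCE is the grip in N (left out, the last holds). Time passes only in rows, so rows that do not move let the fingers close. It gives the time, the measured TCP pose, the force and the opening at its end, in the units of the state.
- robot.read_state(): the state, without advancing time (a new reading comes with each control period).
- robot.snapshot(name): name is "scene" or "side" or "wrist"; returns the picture (480x640x3 uint8, blue, green, red); there is no depth.
- robot.camera_info(name): a dict with "fx", "fy", "cx", "cy" (pixels), "k1" (the pictures are not rectified: a ray, as slopes to the right and down, at radius r is drawn at 1 + k1 r^2 times it, then the intrinsics apply), "rvec" (rotation vector, rad) and "tvec" (3), from world to camera coordinates, as OpenCV has them; the wrist camera has in their place "tool_from_camera" (4x4, takes a point from camera to tool coordinates, whose origin is the TCP and whose axes are the flange's). Camera axes: x right, y down, z forward; pixel columns grow to the right and rows downward; lengths in mm; the calibration is good to about 2 mm. A picture is of the moment at which its call begins: read the wrist's pose just before it. camera_info takes no time and is no camera call.
- robot.sign_off(): hands the job in, once; it reports no verdict.
The state is a dict: "time": time; "qpos": joint angles; "qd": joint speeds; "joint_torque": joint torques, N m; "tcp_pos": TCP position; "ee_rot": TCP orientation; "contact_force": force on the tool from outside, world axes, zero at the start; "torque": the same for the moment, N m; "grip_width": finger opening in mm.
Only numpy, scipy, OpenCV 4.12 (cv2) and the standard library are available. Lean on these libraries where they do the work, as an engineer would, in place of code of your own. Each camera call takes 0.05 s, during which the arm holds its last target. There are 200 camera calls.

## Task

Set the flat lap's two-wheel time preset to 63: roll the tens wheel to 6 and the units wheel to 3, so that each digit sits squarely at its white index marks, pressing on the sprung wheels only gently (never more than 15 N, which damages them). Then, and not before the code is right, push the green button fully in to load the time and let it go. Leave everything else on the bench as it is.

Things in the scene. Friction and masses are not known exactly. Their poses are not given: they have to be found in the camera images.
- pod: grey control box fixed to the bench, 150 (x) x 240 (y) x 70 mm high; origin at the centre of its underside, z up. On its top, along y: the tens wheel at y = +68 mm, the units wheel at y = +4 mm, the green button at y = -78 mm, all at x = 0. Beside each wheel, 20.5 mm to either side of its middle, stands a white index mark 10 mm high at x = 0.
- tens (a joint): angle of the tens wheel (at +y), rad = 0.628 x digit when that digit (0 to 9 in white round the black rim, 36 degrees apart) is square at the very top, between the white index marks. Grows as the rim's top moves along +x of pod; stops a little past 0 and 9. No clicks: a brake of 0.15 N m (4.2 N along the rim) holds it where it is left.
- units (a joint): angle of the units wheel (middle of the box), rad; same markings, direction, stops and brake as the tens wheel. Both wheels: 72 mm diameter, 26 mm wide, axle along y of pod. A fingertip pressed on top and drawn level along x rolls it by friction (tip travel = 36 mm x angle); under about 6 N of pressure the tip may slip, over 15 N damages the wheel.
- tens_rim (a point): nominal top of the tens wheel's rim, fixed on the box, straight above the axle, 98 mm over the bench, 28 mm over the box's top. The real top lies up to 5 mm above or below it, differently for each wheel: find it by touch. The wheel gives downwards on a spring: 1 N starts it, then 2 N per mm, 10 mm of travel.
- units_rim (a point): nominal top of the units wheel's rim, fixed on the box, straight above the axle, 98 mm over the bench; the real top lies up to 5 mm above or below it and must be found by touch. Sprung like the tens wheel.
- enter (a joint): travel of the green button, m: 0 out, 0.008 fully in. It springs back; fully in takes 6 N.
- enter_top (a point): centre of the top face of the green button, 32 mm in diameter; it is pressed straight down.
- agate: small polished red-brown stone, 26 mm across, 13 mm high, lying on the far part of the control box's top (55 mm beyond the line of the axles); a bystander; origin at the centre of its underside
- jasper: brown stone, 56 mm across, 30 mm high; a bystander; origin at the centre of its underside
- spray: white bottle with a red cap, 64 mm across, 170 mm tall; a bystander; origin at the centre of its underside
- cup: blue cup, 76 mm across, 90 mm tall; a bystander; origin at the centre of its underside
- brush_grip (a point): bench brush lying beyond the control box; a bystander; this point is on its handle
- slab: grey-green stone slab 90 x 60 x 12 mm lying flat; a bystander; origin at the centre of its underside
- jar: amber jar with a steel cap, 60 mm across, 70 mm tall; a bystander; origin at the centre of its underside

How it is judged:
By the outcome, as a careful person would: the job done as asked, in the order asked, and still so for the second after the job is handed in, with the robot touching nothing.
It also fails if it takes over 53 s, if anything falls off the work surface, if the arm or the gripper's body presses on something with over 40 N, if the wrist force passes 120 N, or if a joint passes its speed limit or range.

## Working session

There is one attempt and no reset: what is moved stays moved. The work goes in short steps, Python scripts to look and compute and a shell command to move; the robot and the scene stay as the last step left them, time stands still between calls to the robot, and variables do not carry over. Pictures are saved under pics/ and viewed, about 8 in all and at most 12, crops included, and the job is handed in when it is done.

```bash
mkdir -p pics; ls; python3 - <<'E'
from workcell import robot
import cv2
s=robot.read_state();print(s);print(robot.tip_reach)
for n in("scene","side","wrist"):
    print(n,robot.camera_info(n))
for n in("scene","wrist"):
    cv2.imwrite(f"pics/{n}1.png",robot.snapshot(n))
E
```

```text
pics
{'time': 0.0, 'qpos': array([-7.35232538e-02,  3.07573910e-01,  1.50768533e+00,  5.62067569e-06,
        1.32842963e+00, -7.35031559e-02]), 'qd': array([ 0.00024245,  0.00066915,  0.0001236 ,  0.00018393, -0.00045773,
       -0.0011815 ]), 'joint_torque': array([-2.40806599e-03, -4.57556927e+01, -2.51919490e+01, -3.95127336e-04,
        1.32516641e-02, -2.41733758e-06]), 'tcp_pos': array([5.74329905e+02, 1.33716701e-02, 2.52375994e+02]), 'ee_rot': array([-2.22033999e+00, -2.22029236e+00,  2.14343803e-03]), 'contact_force': array([0.07820929, 0.39646145, 0.03320601]), 'torque': array([-0.02059952,  0.00279078,  0.02234856]), 'grip_width': 85.44296137890795}
22.0
scene {'fx': 554.9468831275171, 'fy': 554.9468831275171, 'cx': 327.4219305749236, 'cy': 253.094108460842, 'k1': 0.03304765674422681, 'rvec': array([ 2.16535977,  1.43761346, -0.47521168]), 'tvec': array([-265.50081126, -383.74221557, 1671.94720431])}
side {'fx': 545.1733021539663, 'fy': 545.1733021539663, 'cx': 317.144596377888, 'cy': 245.4889624685823, 'k1': -0.058138981853446896, 'rvec': array([ 0.60908481, -2.55414015,  1.3298256 ]), 'tvec': array([ 554.59795501,  212.04907664, 1050.50193709])}
wrist {'fx': 346.3333976115168, 'fy': 346.3333976115168, 'cx': 316.32048334986774, 'cy': 247.51192548771553, 'k1': -0.03712791111134994, 'tool_from_camera': array([[ 2.73296571e-04, -9.54217156e-01, -2.99114600e-01,
         7.68374473e+01],
       [ 9.99999879e-01,  3.83182600e-04, -3.08720714e-04,
         3.67596477e-01],
       [ 4.09202112e-04, -2.99114480e-01,  9.54217145e-01,
        -1.21173620e+02],
       [ 0.00000000e+00,  0.00000000e+00,  0.00000000e+00,
         1.00000000e+00]])}
```

View pics/scene1.png

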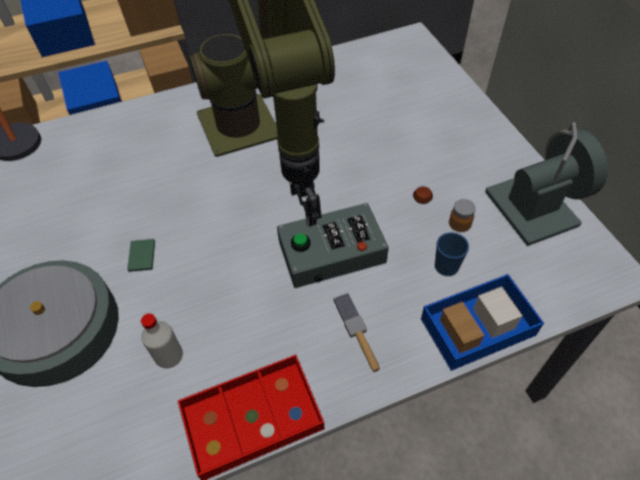

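View pics/wrist1.png

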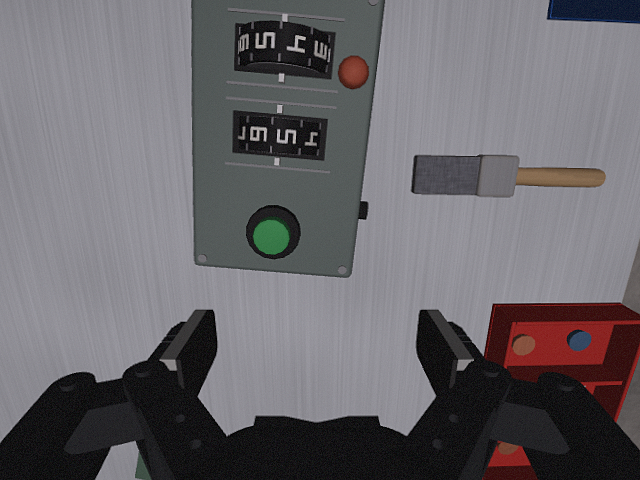

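Scene: the pod stands under and ahead of the gripper, with the brush beyond it. Wrist: tens marks are near (285,17) and (281,77), units marks near (279,108) and (277,161), and the button near (271,237). Tens reads about 4.5 and units about 5.5. Next I fit the pod pose.

```bash
cat > h.py <<'E'
import numpy as np, cv2
from workcell import robot
from scipy.spatial.transform import Rotation as R
from scipy.optimize import least_squares
I=robot.camera_info("wrist"); T=I["tool_from_camera"]
def pose(s): return R.from_rotvec(s["ee_rot"]).as_matrix(), np.array(s["tcp_pos"])
def proj(P,s):
    Rt,t=pose(s); P=np.atleast_2d(P)
    p=(P-t)@Rt; c=(p-T[:3,3])@T[:3,:3]
    x=c[:,:2]/c[:,2:]; x=x*(1+I["k1"]*(x**2).sum(1,keepdims=True))
    return x*[I["fx"],I["fy"]]+[I["cx"],I["cy"]]
def pod2w(q,P):
    P=np.atleast_2d(P).astype(float); c,s_=np.cos(q[2]),np.sin(q[2])
    return np.c_[q[0]+c*P[:,0]-s_*P[:,1], q[1]+s_*P[:,0]+c*P[:,1], P[:,2]]
def blob(img,u,v,r=8,thr=170):
    u,v=int(u),int(v); v0,u0=max(v-r,0),u-r
    g=cv2.cvtColor(img,cv2.COLOR_BGR2GRAY)[v0:v+r+1,u0:u+r+1]
    y,x=np.nonzero(g>thr); return np.array([x.mean()+u0,y.mean()+v0,len(x)])
MK=np.array([[0,88.5,80],[0,47.5,80],[0,24.5,80],[0,-16.5,80]])
E
python3 - <<'E'
from h import *
s=robot.read_state(); img=cv2.imread("pics/wrist1.png")
b=np.array([blob(img,*p) for p in [(285,17),(281,77),(279,108),(277,161)]]);print(b.round(1))
Gn=cv2.inRange(img,(40,110,0),(110,255,60)); y,x=np.nonzero(Gn[190:270,230:310]); gb=np.array([x.mean()+230,y.mean()+190]);print(gb)
px=np.r_[b[:,:2],[gb]]
def f(q): return (proj(pod2w(q,np.r_[MK-[0,0,2],[[0,-78,q[3]]]]),s)-px).ravel()
r=least_squares(f,[560,120,0,85]);print(r.x,r.fun.reshape(-1,2).round(1))
q=r.x
for n,p in dict(tens=[0,68,98],units=[0,4,98],btn=[0,-78,q[3]]).items(): print(n,pod2w(q,p)[0].round(1))
# digit projections
for w,y in(("t",68),("u",4)):
  a=np.radians(np.arange(-45,46,15)); print(w,proj(pod2w(q,np.c_[36*np.sin(a),0*a+y,62+36*np.cos(a)]),s).round(0).tolist())
E
```

```text
[[284.6  17.6  15. ]
 [281.3  76.8  21. ]
 [279.2 108.9  27. ]
 [276.5 161.2  25. ]]
[270.51976048 237.72335329]
[ 5.42820524e+02  7.64554176e+01 -8.47365206e-02  9.70444797e+01] [[-0.2  0.9]
 [-0.2  0.3]
 [ 0.3 -0.6]
 [ 0.2 -0.7]
 [-0.2 -0.1]]
tens [548.6 144.2  98. ]
units [543.2  80.4  98. ]
btn [536.2  -1.3  97. ]
t [[247.0, 42.0], [256.0, 41.0], [267.0, 41.0], [280.0, 41.0], [293.0, 43.0], [306.0, 45.0], [316.0, 48.0]]
u [[245.0, 132.0], [253.0, 133.0], [263.0, 134.0], [275.0, 135.0], [288.0, 136.0], [299.0, 137.0], [309.0, 138.0]]
```

```bash
python3 -m handwheel '[0,0,0.085,0,0,0,0, 0,0,0,3.54,-0.96,1.33,0, 0,0,0,3.54,-0.96,1.33,0, 0,0,0,3.54,-0.96,1.33,0, 0,0,0,3.54,-0.96,1.33,0]' 40; python3 -m handwheel '[0,0,0,0,0,0,0, 0,0,0,0,0,0,0, 0,0,0,0,0,0,0, 0,0,0,0,0,0,0]'
cat > look.py <<'E'
import sys
from h import *
s=robot.read_state(); img=robot.snapshot("wrist"); cv2.imwrite(f"pics/{sys.argv[1]}.png",img)
import pickle; pickle.dump(s,open(f"pics/{sys.argv[1]}.pkl","wb"))
q=[542.82,76.46,-.0847]
print(s["tcp_pos"].round(1),s["contact_force"].round(2),s["time"],(proj(pod2w(q,MK),s)).round(0).tolist())
E
python3 look.py w2
```

```text
time: 0.6
tcp_pos: [548.1, 145.4, 199.3]
ee_rot: [-2.314, -2.124, 0.001]
contact_force: [0.9, 0.1, 0.2]
grip_width: 12.5
time: 1.0
tcp_pos: [549.4, 143.3, 200.6]
ee_rot: [2.315, 2.123, 0.001]
contact_force: [0.6, 0.2, -0.2]
grip_width: -0.2
[549.4 143.3 200.6] [ 0.58  0.19 -0.18] 1.0 [[314.0, 220.0], [315.0, 274.0], [315.0, 302.0], [315.0, 348.0]]
```

View pics/w2.png

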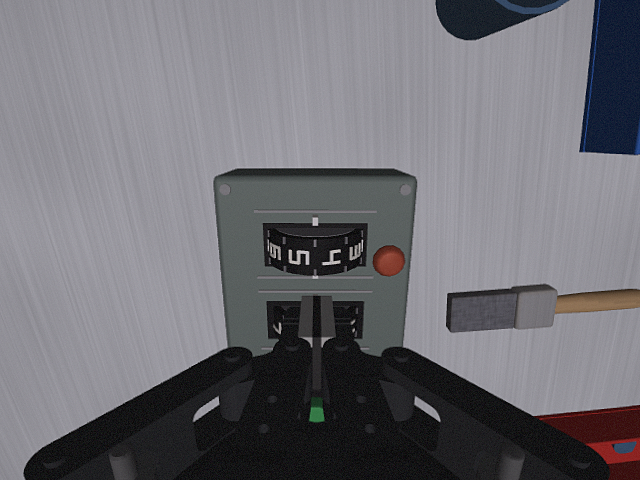

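Pose confirmed: the marks project to u≈315, as seen. Tens reads 4.5 with a tick at u=316 on the index, so it needs +1.5 digits, or +34 mm. I descend 10 mm behind the top.

```bash
python3 -m handwheel '[0,0,0,0,-0.5,3.5,0, 0,0,0,0,-0.5,3.5,0, 0,0,0,0,0,0,0, 0,0,0,0,0,0,0]'; python3 -m handwheel '[0,0,0,0,0,0.2,0, 0,0,0,0,0,0.2,0, 0,0,0,0,0,0,0]';python3 -m handwheel '[0,0,0,0,0,0.2,0, 0,0,0,0,0,0,0]'
```

```text
time: 1.45
tcp_pos: [539.0, 144.5, 130.3]
ee_rot: [-2.315, -2.124, 0.001]
contact_force: [0.7, -0.3, 0.4]
grip_width: 0.1
time: 1.75
tcp_pos: [539.7, 145.3, 127.2]
ee_rot: [2.313, 2.124, 0.003]
contact_force: [-0.0, -0.1, 0.3]
grip_width: 0.1
time: 1.95
tcp_pos: [538.9, 145.2, 124.3]
ee_rot: [2.314, 2.125, 0.0]
contact_force: [-0.8, -0.2, 0.2]
grip_width: -0.1
```

```bash
for i in 1; do python3 -m handwheel '[0,0,0,0,0,0.15,0, 0,0,0,0,0,0,0]'|grep -E "tcp|cont"; python3 -m handwheel '[0,0,0,0,0,0.15,0, 0,0,0,0,0,0,0]'|grep -E "tcp|cont"; python3 -m handwheel '[0,0,0,0,0,0.15,0, 0,0,0,0,0,0,0]'|grep -E "tcp|cont"; done
```

```text
tcp_pos: [538.7, 145.2, 122.4]
contact_force: [-0.4, 0.9, 0.3]
tcp_pos: [538.8, 145.2, 121.2]
contact_force: [-1.4, -1.0, 2.1]
tcp_pos: [538.9, 145.2, 119.9]
contact_force: [-1.2, -1.0, 5.4]
```

```bash
python3 -m handwheel '[0,0,0,0,0,0.1,0, 0,0,0,0,0,0.1,0, 0,0,0,0,0,0,0, 0,0,0,0,0,0,0]'|grep -E "tcp|cont"; python3 -m handwheel '[0,0,0,0,0.4,0,0, 0,0,0,0,0,0,0]'|grep -E "tcp|cont";  python3 -m handwheel '[0,0,0,0,0.4,0,0, 0,0,0,0,0.4,0,0]'|grep -E "tcp|cont";python3 -m handwheel '[0,0,0,0,0.4,0,0,0,0,0,0,0.4,0,0, 0,0,0,0,0,0,0]'|grep -E "tcp|cont"
```

```text
tcp_pos: [538.9, 145.2, 118.4]
contact_force: [-2.8, -0.3, 7.8]
tcp_pos: [542.0, 144.9, 118.2]
contact_force: [-3.2, 0.7, 9.4]
tcp_pos: [549.5, 144.3, 118.2]
contact_force: [-3.9, -1.2, 9.0]
tcp_pos: [558.7, 143.5, 118.3]
contact_force: [-2.6, 0.2, 7.3]
```

```bash
python3 -m handwheel '[0,0,0,0,0,-3.25,0, 0,0,0,0,-1.0,-5,0, 0,0,0,0,0,0,0, 0,0,0,0,0,0,0]'|grep -E "tcp|cont"; python3 look.py w3; python3 - <<'E'
import cv2
a=cv2.imread('pics/w3.png')[200:360,230:410]; cv2.imwrite('pics/w3c.png',cv2.resize(a,None,fx=4,fy=3.7,interpolation=cv2.INTER_CUBIC))
E
```

```text
tcp_pos: [549.7, 144.5, 200.4]
contact_force: [-0.5, 0.3, -0.6]
[549.7 144.5 200.4] [-0.52  0.28 -0.55] 4.05 [[314.0, 222.0], [314.0, 276.0], [314.0, 303.0], [314.0, 349.0]]
```

View pics/w3c.png

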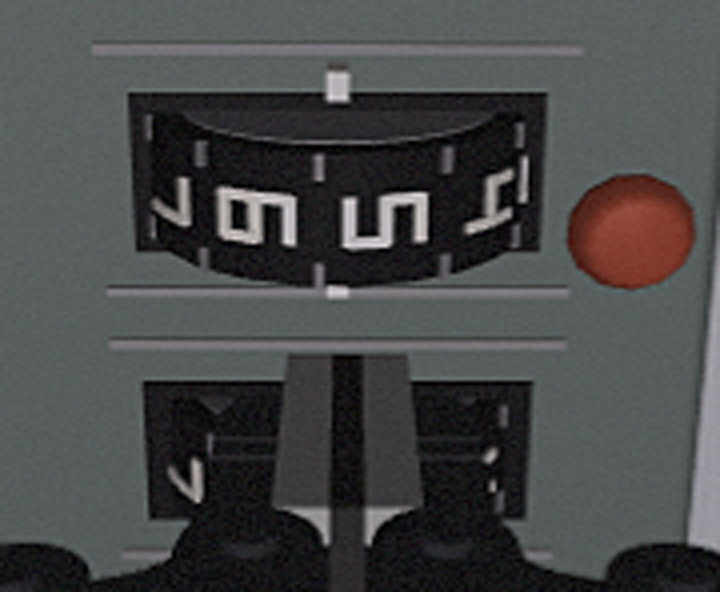

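Crop of w3: the 5|6 tick is at crop u=319 against a mark at 338, so tens reads about 5.35. I compute the rest from a model.

```bash
cat >> h.py <<'E'
def wheel(s,y0,top,pts):
    """pts: (digit value, u, v) of marks on rim; fits digit d at top, with x offset of axle and y of mark free"""
    q=[542.82,76.46,-.0847]; pts=np.array(pts,float); n=len(pts)
    def f(p):
        a=(p[0]-pts[:,0])*np.radians(36)
        P=np.c_[36*np.sin(a), y0+p[1:1+n], top-36+36*np.cos(a)]
        return np.r_[(proj(pod2w(q,P),s)-pts[:,1:]).ravel()]
    r=least_squares(f,np.r_[pts[:,0].mean(),np.zeros(n)]); return r.x[0],r.x[1:],r.fun.reshape(-1,2)[:,0]
E
python3 - <<'E'
from h import *; import pickle
s=pickle.load(open("pics/w3.pkl","rb"))
c=[(6.5,202,157),(5.5,319,167),(4.5,446,160),(6.5,204,257),(5.5,319,272),(4.5,445,264)]
for sh in (0,.5,1):
  d,y,r=wheel(s,68,99.7,[(k,230+u/4+sh,200+v/3.7) for k,u,v in c]); print(sh,d,(6-d)*22.62,y.round(1),r.round(2))
E
```

```text
0 5.383430759949261 13.946796209947726 [  8.8   9.4   9.1 -11.2 -11.  -11.5] [-0.17  0.08 -0.02  0.21  0.24 -0.42]
0.5 5.401237569314911 13.544006182096718 [  8.9   9.4   9.1 -11.1 -11.  -11.6] [-0.26  0.18 -0.05  0.1   0.33 -0.46]
1 5.419049823993773 13.141092981260856 [  9.    9.4   9.  -11.  -11.  -11.7] [-0.35  0.28 -0.08  0.01  0.41 -0.5 ]
```

```bash
python3 -m handwheel '[0,0,0,0,-0.7,4.5,0, 0,0,0,0,0,2.8,0, 0,0,0,0,0,0.5,0, 0,0,0,0,0,0.2,0, 0,0,0,0,0,0.2,0]'|grep -E "tcp|cont"; python3 -m handwheel '[0,0,0,0,0,0,0, 0,0,0,0,0.3,0,0]'|grep -E "tcp|cont"; python3 -m handwheel '[0,0,0,0,0.36,0,0, 0,0,0,0,0.36,0,0]'|grep -E "tcp|cont";python3 -m handwheel '[0,0,0,0,0.36,0,0,0,0,0,0,0,0,0, 0,0,0,0,0,0,0]'|grep -E "tcp|cont"
python3 -m handwheel '[0,0,0,0,0,-3.2,0, 0,0,0,0,-0.68,-5,0, 0,0,0,0,0,0,0, 0,0,0,0,0,0,0]'|grep -E "tcp|cont"; python3 look.py w4; python3 - <<'E'
import cv2
a=cv2.imread('pics/w4.png')[200:360,230:410]; cv2.imwrite('pics/w4c.png',cv2.resize(a,None,fx=4,fy=3.7,interpolation=cv2.INTER_CUBIC))
E
```

```text
tcp_pos: [539.6, 144.5, 116.6]
contact_force: [-6.0, -1.0, 11.8]
tcp_pos: [542.4, 144.3, 117.3]
contact_force: [-6.8, -1.2, 11.0]
tcp_pos: [550.7, 143.6, 117.7]
contact_force: [-4.1, -1.2, 10.7]
tcp_pos: [555.1, 143.2, 117.8]
contact_force: [-3.2, -1.4, 10.2]
tcp_pos: [549.6, 144.4, 199.7]
contact_force: [0.3, -0.6, -0.6]
[549.6 144.4 199.7] [ 0.26 -0.64 -0.64] 5.7 [[314.0, 222.0], [314.0, 276.0], [314.0, 304.0], [314.0, 350.0]]
```

View pics/w4c.png

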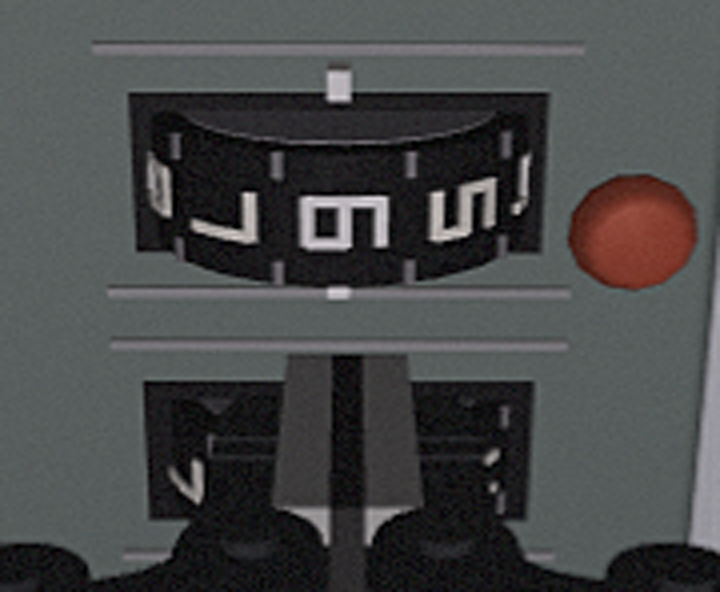

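Tens now shows 6 near the index, with ticks at crop u=278 and 410. I refine with the model.

```bash
python3 - <<'E'
from h import *; import pickle
s=pickle.load(open("pics/w4.pkl","rb"))
c=[(6.5,278,165),(5.5,411,164),(6.5,278,272),(5.5,410,273),(7.5,176,145),(4.5,506,144)]
for sh in (0,.4):
  d,y,r=wheel(s,68,99.7,[(k,230+u/4+sh,200+v/3.7) for k,u,v in c]); print(sh,d,(6-d)*22.62,r.round(2))
print(proj(pod2w([542.82,76.46,-.0847],[[0,68,99.7],[0,88.5,78],[0,47.5,80]]),s), [(230+x/4) for x in(338.5,339)])
E
```

```text
0 6.065268803642373 -1.4763803383904717 [ 0.07 -0.15  0.51 -0.33  0.09 -0.34]
0.4 6.079524042813658 -1.7988338484449362 [ 0.12 -0.11  0.55 -0.31 -0.07 -0.53]
[[314.04638717 258.57688393]
 [314.12636028 221.66776574]
 [314.21903051 275.79655592]] [314.625, 314.75]
```

```bash
python3 -m handwheel '[0,0,0,0,0,4.0,0, 0,0,0,0,0,3.0,0, 0,0,0,0,0,0,0, 0,0,0,0,0,0,0, 0,0,0,0,0,0.7,0]'|grep -E "tcp|cont"; python3 -m handwheel '[0,0,0,0,0,0.3,0, 0,0,0,0,0,0.2,0,0,0,0,0,0,0,0,0,0,0,0,0,0,0]'|grep -E "tcp|cont"; python3 -m handwheel '[0,0,0,0,-0.06,0,0, 0,0,0,0,-0.06,0,0,0,0,0,0,0,0,0,0,0,0,0,0,0,0]'|grep -E "tcp|cont"
python3 -m handwheel '[0,0,0,0,0,-0.7,0,0,0,0,0,0,-2.5,0, 0,0,0,0,0.12,-5,0, 0,0,0,0,0,0,0, 0,0,0,0,0,0,0]'|grep -E "tcp|cont"; python3 look.py w5; python3 - <<'E'
from h import *; import pickle
# compare tick rows by column profile along both tick rows, w4 vs w5
for n in("w4","w5"):
    g=cv2.cvtColor(cv2.imread(f"pics/{n}.png"),cv2.COLOR_BGR2GRAY).astype(float)
    for v0,v1 in((243,247),(271,276),(221,227)):
        p=g[v0:v1,265:365].mean(0); pk=[i for i in range(2,98) if p[i]==p[i-2:i+3].max() and p[i]>p.mean()+12]
        print(n,v0,[(round(265+np.average(np.arange(i-2,i+3),weights=p[i-2:i+3]-p[i-2:i+3].min()+.1),1)) for i in pk])
E
```

```text
tcp_pos: [550.3, 144.5, 122.8]
contact_force: [0.7, 0.4, 0.9]
tcp_pos: [550.4, 144.6, 118.8]
contact_force: [-1.0, 0.5, 7.9]
tcp_pos: [550.2, 144.6, 119.2]
contact_force: [0.8, -1.8, 6.8]
tcp_pos: [549.9, 144.5, 200.8]
contact_force: [-0.2, -0.8, -0.7]
[549.9 144.5 200.8] [-0.16 -0.76 -0.74] 7.55 [[314.0, 222.0], [314.0, 276.0], [314.0, 303.0], [314.0, 349.0]]
w4 243 [np.float64(267.7), np.float64(298.7), np.float64(332.3), np.float64(360.7)]
w4 271 [np.float64(268.9), np.float64(272.6), np.float64(275.6), np.float64(299.0), np.float64(331.8), np.float64(353.3), np.float64(360.8), np.float64(361.8)]
w4 221 [np.float64(313.5), np.float64(315.4)]
w5 243 [np.float64(267.5), np.float64(298.2), np.float64(331.7), np.float64(360.0)]
w5 271 [np.float64(267.1), np.float64(271.8), np.float64(276.4), np.float64(298.6), np.float64(331.3), np.float64(351.7), np.float64(360.3)]
w5 221 [np.float64(312.6), np.float64(314.5)]
```

```bash
cat >> h.py <<'E'
def cen(g,v0,v1,u0,u1):
    p=g[v0:v1,u0:u1].mean(0); p=np.clip(p-np.median(p)-5,0,None); return u0+(p*np.arange(len(p))).sum()/p.sum()
E
python3 - <<'E'
from h import *
for n in("w4","w5"):
    g=cv2.cvtColor(cv2.imread(f"pics/{n}.png"),cv2.COLOR_BGR2GRAY).astype(float)
    m=cen(g,220,225,307,322),cen(g,278,281,307,322)
    t=[cen(g,242,248,292,306),cen(g,242,248,325,340),cen(g,271,275,292,306),cen(g,271,275,325,340)]
    print(n,np.round(m,2),np.round(t,2),np.mean(t)-np.mean(m))
E
```

```text
w4 [314.24 314.14] [298.74 332.32 299.08 331.89] 1.3183417658839858
w5 [313.63 313.72] [298.22 331.76 298.62 331.24] 1.2854115817847287
```

```bash
python3 -m handwheel '[0,0,0,0,0.1,4.0,0, 0,0,0,0,0,3.0,0, 0,0,0,0,0,0,0, 0,0,0,0,0,0,0, 0,0,0,0,0,0.7,0]'|grep -E "tcp|cont"; python3 -m handwheel '[0,0,0,0,0,0.3,0, 0,0,0,0,0,0.3,0,0,0,0,0,0,0,0,0,0,0,0,0,0,0]'|grep -E "tcp|cont"; python3 -m handwheel '[0,0,0,0,-0.11,0,0, 0,0,0,0,-0.11,0,0,0,0,0,0,0,0,0,0,0,0,0,0,0,0]'|grep -E "tcp|cont"
python3 -m handwheel '[0,0,0,0,0,-0.8,0,0,0,0,0,0,-2.5,0, 0,0,0,0,0.12,-5,0, 0,0,0,0,0,0,0, 0,0,0,0,0,0,0]'|grep -E "tcp|cont"; python3 look.py w6; python3 - <<'E'
from h import *
for n in("w5","w6"):
    g=cv2.cvtColor(cv2.imread(f"pics/{n}.png"),cv2.COLOR_BGR2GRAY).astype(float)
    m=cen(g,220,225,307,322),cen(g,278,281,307,322)
    t=[cen(g,242,248,292,306),cen(g,242,248,325,340),cen(g,271,275,292,306),cen(g,271,275,325,340)]
    print(n,np.round(m,2),np.round(t,2),np.mean(t)-np.mean(m))
E
```

```text
tcp_pos: [551.4, 144.5, 123.1]
contact_force: [1.2, 0.8, 1.1]
tcp_pos: [551.5, 144.5, 118.0]
contact_force: [-1.8, -0.2, 8.8]
tcp_pos: [551.1, 144.6, 118.6]
contact_force: [1.7, -0.9, 8.0]
tcp_pos: [549.8, 144.5, 200.8]
contact_force: [-0.1, 0.4, -0.3]
[549.8 144.5 200.8] [-0.09  0.36 -0.26] 9.4 [[314.0, 222.0], [314.0, 276.0], [314.0, 303.0], [314.0, 349.0]]
w5 [313.63 313.72] [298.22 331.76 298.62 331.24] 1.2854115817847287
w6 [313.63 313.69] [297.97 331.4  298.29 330.96] 0.9991311896825437
```

```bash
python3 -m handwheel '[0,0,0,0,0.1,4.0,0, 0,0,0,0,0,3.0,0, 0,0,0,0,0,0,0, 0,0,0,0,0,0,0, 0,0,0,0,0,0.7,0]'|grep -E "tcp|cont"; python3 -m handwheel '[0,0,0,0,0,0.3,0, 0,0,0,0,0,0.3,0,0,0,0,0,0,0,0,0,0,0,0,0,0,0]'|grep -E "tcp|cont"; python3 -m handwheel '[0,0,0,0,-0.2,0,0, 0,0,0,0,-0.2,0,0,0,0,0,0,0,0,0,0,0,0,0,0,0,0]'|grep -E "tcp|cont"
python3 -m handwheel '[0,0,0,0,0,-0.8,0,0,0,0,0,0,-2.5,0, 0,0,0,0,0.3,-5,0, 0,0,0,0,0,0,0, 0,0,0,0,0,0,0]'|grep -E "tcp|cont"; python3 look.py w7; python3 - <<'E'
from h import *
for n in("w6","w7"):
    g=cv2.cvtColor(cv2.imread(f"pics/{n}.png"),cv2.COLOR_BGR2GRAY).astype(float)
    m=cen(g,220,225,307,322),cen(g,278,281,307,322)
    t=[cen(g,242,248,292,306),cen(g,242,248,325,340),cen(g,271,275,292,306),cen(g,271,275,325,340)]
    print(n,np.round(m,2),np.round(t,2),np.mean(t)-np.mean(m))
E
```

```text
tcp_pos: [551.4, 144.5, 123.1]
contact_force: [-0.3, -0.4, 0.4]
tcp_pos: [551.5, 144.5, 118.0]
contact_force: [-0.6, -0.1, 9.7]
tcp_pos: [550.3, 144.7, 118.8]
contact_force: [3.9, -1.1, 7.7]
tcp_pos: [549.7, 144.5, 200.6]
contact_force: [-0.6, 0.1, -0.6]
[549.7 144.5 200.6] [-0.58  0.15 -0.61] 11.25 [[314.0, 222.0], [314.0, 276.0], [314.0, 303.0], [314.0, 349.0]]
w6 [313.63 313.69] [297.97 331.4  298.29 330.96] 0.9991311896825437
w7 [313.91 313.89] [296.65 330.17 297.1  329.75] -0.48520677839968585
```

Tens is within about 0.3 mm (0.5°). Next is the units wheel.

```bash
python3 -m handwheel '[0,0,0,-3.2,0,0,0, 0,0,0,-3.2,0,0,0, 0,0,0,0,0,0,0, 0,0,0,0,0,0,0, 0,0,0,0,0,0,0]'|grep -E "tcp|cont"; python3 look.py u1; python3 - <<'E'
import cv2
a=cv2.imread('pics/u1.png')[120:300,220:420]; cv2.imwrite('pics/u1c.png',cv2.resize(a,None,fx=4,fy=3.3,interpolation=cv2.INTER_CUBIC))
E
```

```text
tcp_pos: [543.0, 81.0, 197.7]
contact_force: [-0.1, -0.3, 0.7]
[543.   81.  197.7] [-0.09 -0.3   0.71] 11.8 [[317.0, 128.0], [317.0, 191.0], [317.0, 223.0], [317.0, 277.0]]
```

View pics/u1c.png

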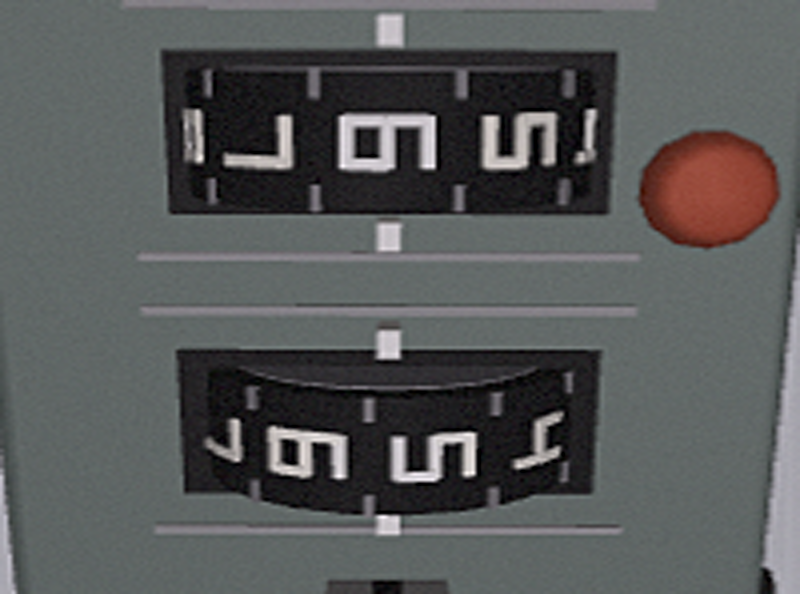

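Tens is square in this crop: tick middle 387, marks 389. Units 5|6 tick is at 369 against 388, so it reads about 5.35 and needs about −53 mm. I probe the units height from +11 mm.

```bash
python3 -m handwheel '[0,0,0,0,0.55,3.5,0, 0,0,0,0,0.55,3.7,0, 0,0,0,0,0,0,0, 0,0,0,0,0,0,0]'|grep -E "tcp|cont"; for i in 1; do python3 -m handwheel '[0,0,0,0,0,0.2,0, 0,0,0,0,0,0,0]'|grep -E "tcp|cont"; python3 -m handwheel '[0,0,0,0,0,0.2,0, 0,0,0,0,0,0,0]'|grep -E "tcp|cont"; python3 -m handwheel '[0,0,0,0,0,0.2,0, 0,0,0,0,0,0,0]'|grep -E "tcp|cont"; done
```

```text
tcp_pos: [553.9, 80.3, 126.1]
contact_force: [0.2, -0.0, 0.0]
tcp_pos: [555.4, 79.9, 126.1]
contact_force: [-0.6, 1.4, -0.3]
tcp_pos: [554.8, 79.7, 123.3]
contact_force: [0.2, -0.4, -0.2]
tcp_pos: [554.4, 79.5, 120.6]
contact_force: [0.1, -0.8, -0.1]
```

```bash
for i in 1; do python3 -m handwheel '[0,0,0,0,0,0.2,0, 0,0,0,0,0,0,0]'|grep -E "tcp|cont"; python3 -m handwheel '[0,0,0,0,0,0.2,0, 0,0,0,0,0,0,0]'|grep -E "tcp|cont"; python3 -m handwheel '[0,0,0,0,0,0.15,0, 0,0,0,0,0,0,0]'|grep -E "tcp|cont"; done
```

```text
tcp_pos: [554.3, 79.5, 118.2]
contact_force: [-0.1, 0.2, -0.0]
tcp_pos: [554.7, 79.6, 116.5]
contact_force: [0.8, 0.0, 0.9]
tcp_pos: [554.8, 79.6, 115.3]
contact_force: [-0.8, -0.4, 3.2]
```

```bash
python3 -m handwheel '[0,0,0,0,0,0.15,0, 0,0,0,0,0,0.15,0,0,0,0,0,0,0,0,0,0,0,0,0,0,0]'|grep -E "tcp|cont"; python3 -m handwheel '[0,0,0,0,-0.5,0,0,0,0,0,0,-0.5,0,0]'|grep -E "tcp|cont"; python3 -m handwheel '[0,0,0,0,-0.5,0,0,0,0,0,0,-0.5,0,0,0,0,0,0,-0.2,0,0, 0,0,0,0,0,0,0]'|grep -E "tcp|cont"
```

```text
tcp_pos: [554.9, 79.6, 112.9]
contact_force: [-1.3, -0.2, 7.8]
tcp_pos: [549.1, 80.2, 114.0]
contact_force: [4.5, -1.7, 7.3]
tcp_pos: [536.2, 81.3, 113.9]
contact_force: [2.3, -1.2, 7.2]
```

```bash
python3 -m handwheel '[0,0,0,0,0,-1.0,0, 0,0,0,0,2.2,0,0,0,0,0,0,0,0,0,0,0,0,0,0,0,0]'|grep -E "tcp|cont"; python3 -m handwheel '[0,0,0,0,0,0.5,0,0,0,0,0,0,0.3,0,0,0,0,0,0,0.25,0,0,0,0,0,0,0,0,0,0,0,0,0,0,0]'|grep -E "tcp|cont"; python3 -m handwheel '[0,0,0,0,-0.5,0,0,0,0,0,0,-0.5,0,0]'|grep -E "tcp|cont"; python3 -m handwheel '[0,0,0,0,-0.5,0,0,0,0,0,0,-0.5,0,0,0,0,0,0,-0.2,0,0, 0,0,0,0,0,0,0]'|grep -E "tcp|cont"
python3 -m handwheel '[0,0,0,0,0,-1.0,0, 0,0,0,0,0.6,-3.7,0, 0,0,0,0,0.5,-4,0, 0,0,0,0,0,0,0, 0,0,0,0,0,0,0]'|grep -E "tcp|cont"; python3 look.py u2; python3 - <<'E'
import cv2
a=cv2.imread('pics/u2.png')[120:300,220:420]; cv2.imwrite('pics/u2c.png',cv2.resize(a,None,fx=4,fy=3.3,interpolation=cv2.INTER_CUBIC))
E
```

```text
tcp_pos: [553.7, 79.6, 121.7]
contact_force: [-2.0, -0.2, -0.6]
tcp_pos: [553.6, 79.7, 112.2]
contact_force: [-2.9, 0.5, 10.1]
tcp_pos: [548.3, 80.2, 113.4]
contact_force: [5.9, -1.9, 8.6]
tcp_pos: [535.3, 81.4, 113.3]
contact_force: [3.3, -1.8, 7.8]
tcp_pos: [543.2, 80.6, 199.2]
contact_force: [-0.2, 0.4, 0.2]
[543.2  80.6 199.2] [-0.17  0.4   0.2 ] 16.45 [[316.0, 128.0], [316.0, 190.0], [316.0, 222.0], [316.0, 276.0]]
```

View pics/u2c.png

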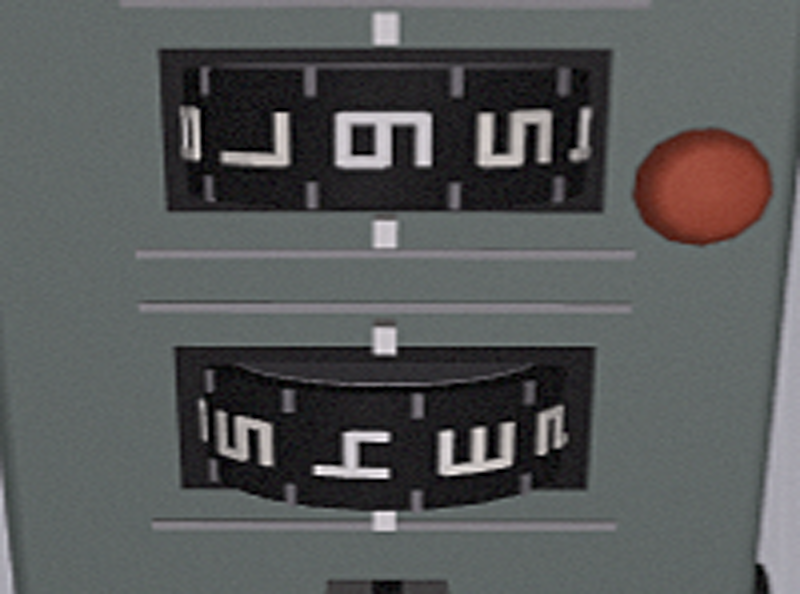

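Units is at about 3.75, so it needs −17 mm, plus the 4 mm lost per stroke seen so far.

```bash
python3 -m handwheel '[0,0,0,0,0.5,4,0, 0,0,0,0,0.5,3.7,0,0,0,0,0,0,0,0, 0,0,0,0,0,0.6,0,0,0,0,0,0,0.2,0]'|grep -E "tcp|cont"; python3 -m handwheel '[0,0,0,0,0,0.2,0,0,0,0,0,0,0,0,0,0,0,0,0,0,0]'|grep -E "tcp|cont"; python3 -m handwheel '[0,0,0,0,-0.5,0,0,0,0,0,0,-0.5,0,0]'|grep -E "tcp|cont"; python3 -m handwheel '[0,0,0,0,-0.5,0,0,0,0,0,0,-0.5,0,0, 0,0,0,0,0,0,0]'|grep -E "tcp|cont"
python3 -m handwheel '[0,0,0,0,0,-1.0,0, 0,0,0,0,0.5,-3.7,0, 0,0,0,0,0.5,-4,0, 0,0,0,0,0,0,0, 0,0,0,0,0,0,0]'|grep -E "tcp|cont"; python3 look.py u3; python3 - <<'E'
import cv2
a=cv2.imread('pics/u3.png')[120:300,220:420]; cv2.imwrite('pics/u3c.png',cv2.resize(a,None,fx=4,fy=3.3,interpolation=cv2.INTER_CUBIC))
E
```

```text
tcp_pos: [551.9, 79.7, 113.8]
contact_force: [-4.5, 0.0, 6.8]
tcp_pos: [552.5, 79.6, 113.4]
contact_force: [-3.3, -0.6, 7.7]
tcp_pos: [547.6, 80.2, 114.8]
contact_force: [4.9, -2.1, 6.4]
tcp_pos: [536.6, 81.5, 114.7]
contact_force: [2.2, -1.7, 5.8]
tcp_pos: [543.7, 80.6, 200.5]
contact_force: [-0.5, 0.2, -0.1]
[543.7  80.6 200.5] [-0.47  0.2  -0.06] 18.3 [[315.0, 128.0], [315.0, 190.0], [315.0, 222.0], [315.0, 275.0]]
```

View pics/u3c.png

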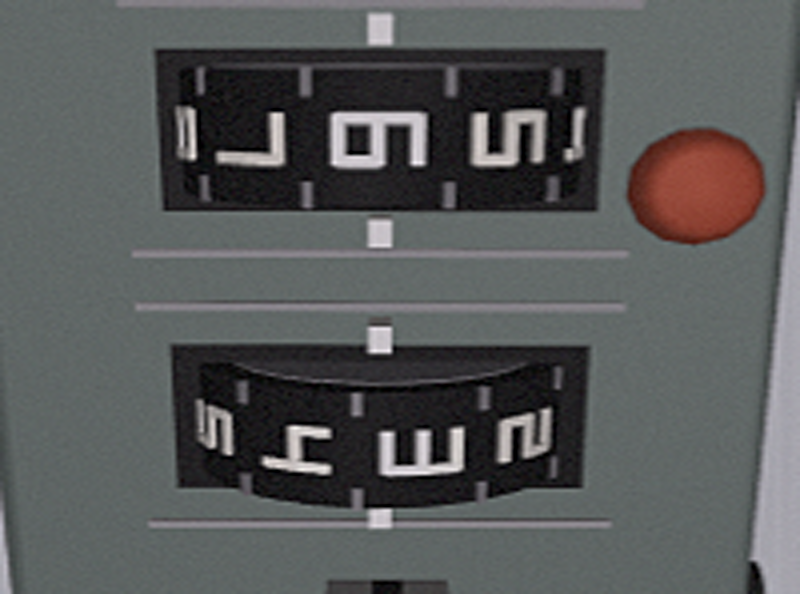

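Units is at about 3.32, since the last stroke partly slipped at 6 N. I press a bit more and stroke −11.

```bash
python3 -m handwheel '[0,0,0,0,0.3,4,0, 0,0,0,0,0.3,3.7,0,0,0,0,0,0,0,0, 0,0,0,0,0,0.6,0,0,0,0,0,0,0.2,0]'|grep -E "tcp|cont"; python3 -m handwheel '[0,0,0,0,0,0.2,0,0,0,0,0,0,0.1,0,0,0,0,0,0,0,0]'|grep -E "tcp|cont"; python3 -m handwheel '[0,0,0,0,-0.3,0.05,0,0,0,0,0,-0.3,0.05,0]'|grep -E "tcp|cont"; python3 -m handwheel '[0,0,0,0,-0.3,0,0,0,0,0,0,-0.2,0,0, 0,0,0,0,0,0,0]'|grep -E "tcp|cont"
python3 -m handwheel '[0,0,0,0,0,-1.1,0, 0,0,0,0,0.5,-3.8,0, 0,0,0,0,0,-4,0, 0,0,0,0,0,0,0, 0,0,0,0,0,0,0]'|grep -E "tcp|cont"; python3 look.py u4; python3 - <<'E'
from h import *
g=cv2.cvtColor(cv2.imread("pics/u4.png"),cv2.COLOR_BGR2GRAY).astype(float)
print("marks",cen(g,220,226,307,323),cen(g,276,279,307,323))
for v0,v1 in((240,244),(267,272)):
    p=g[v0:v1,270:362].mean(0); print(p.round(0).astype(int).tolist())
E
```

```text
tcp_pos: [548.1, 79.9, 113.9]
contact_force: [-4.0, -0.3, 8.0]
tcp_pos: [548.6, 80.0, 112.6]
contact_force: [-4.9, -0.5, 9.3]
tcp_pos: [547.4, 80.2, 113.0]
contact_force: [4.7, -3.6, 9.7]
tcp_pos: [543.1, 80.5, 113.4]
contact_force: [2.2, -2.3, 8.1]
tcp_pos: [543.7, 80.7, 200.5]
contact_force: [-0.5, 0.2, -0.2]
[543.7  80.7 200.5] [-0.46  0.2  -0.21] 20.15 [[315.0, 128.0], [315.0, 190.0], [315.0, 222.0], [315.0, 275.0]]
marks 314.56208597603944 314.55206847360915
[103, 73, 49, 42, 20, 32, 44, 28, 21, 19, 22, 23, 20, 24, 19, 24, 24, 25, 25, 23, 28, 22, 28, 26, 26, 25, 28, 21, 22, 41, 94, 115, 82, 20, 30, 29, 30, 33, 30, 30, 30, 31, 28, 30, 32, 34, 34, 32, 33, 34, 32, 32, 32, 30, 29, 33, 28, 28, 29, 29, 26, 24, 42, 96, 109, 62, 20, 25, 23, 22, 25, 24, 27, 25, 23, 25, 24, 28, 23, 24, 27, 17, 20, 25, 19, 21, 20, 22, 18, 18, 31, 34]
[87, 87, 87, 87, 87, 89, 96, 98, 90, 76, 66, 67, 58, 48, 49, 46, 44, 35, 34, 23, 26, 23, 20, 26, 27, 24, 26, 27, 26, 29, 64, 107, 91, 27, 27, 31, 28, 33, 30, 32, 30, 31, 31, 27, 29, 31, 30, 31, 30, 31, 27, 28, 29, 28, 27, 29, 24, 30, 25, 27, 21, 27, 65, 107, 99, 22, 17, 18, 22, 26, 32, 27, 38, 39, 41, 47, 52, 62, 63, 75, 78, 83, 84, 84, 85, 83, 83, 85, 85, 84, 88, 86]
```

Units is at about 3.09, so it needs −2 mm. I use the settled small stroke that worked on tens.

```bash
python3 -m handwheel '[0,0,0,0,0.2,4,0, 0,0,0,0,0,3.5,0,0,0,0,0,0,0,0, 0,0,0,0,0,0,0, 0,0,0,0,0,0.8,0]'|grep -E "tcp|cont"; python3 -m handwheel '[0,0,0,0,0,0.3,0,0,0,0,0,0,0.2,0,0,0,0,0,0,0,0,0,0,0,0,0,0,0]'|grep -E "tcp|cont"; python3 -m handwheel '[0,0,0,0,-0.25,0,0,0,0,0,0,-0.25,0,0,0,0,0,0,0,0,0, 0,0,0,0,0,0,0]'|grep -E "tcp|cont"
python3 -m handwheel '[0,0,0,0,0,-0.8,0, 0,0,0,0,0.3,-4,0, 0,0,0,0,0,-4,0, 0,0,0,0,0,0,0, 0,0,0,0,0,0,0]'|grep -E "tcp|cont"; python3 look.py u5; cat > uc.py <<'E'
import sys
from h import *
g=cv2.cvtColor(cv2.imread(f"pics/{sys.argv[1]}.png"),cv2.COLOR_BGR2GRAY).astype(float)
m=np.array([cen(g,220,226,307,323),cen(g,276,279,307,323)])
for v0,v1 in((240,244),(267,272)):
    t=[]
    for a in(290,322):
        p=g[v0:v1,a:a+22].mean(0); p=np.clip(p-40,0,None); i=p.argmax(); k=np.arange(max(i-3,0),min(i+4,22)); t.append(a+(k*p[k]).sum()/p[k].sum())
    print(m.round(2),np.round(t,2),"offset px",np.mean(t)-m.mean())
E
python3 uc.py u4; python3 uc.py u5
```

```text
tcp_pos: [547.1, 80.5, 117.1]
contact_force: [0.6, 0.0, 0.9]
tcp_pos: [547.1, 80.5, 112.9]
contact_force: [-1.2, -0.5, 9.9]
tcp_pos: [545.0, 80.8, 113.8]
contact_force: [3.7, -1.2, 7.1]
tcp_pos: [543.8, 80.6, 200.2]
contact_force: [-0.6, 0.4, -0.7]
[543.8  80.6 200.2] [-0.61  0.41 -0.74] 22.0 [[315.0, 128.0], [315.0, 190.0], [315.0, 222.0], [315.0, 276.0]]
[314.56 314.55] [300.93 333.75] offset px 2.780596190110373
[314.56 314.55] [301.19 333.22] offset px 2.651901648415162
[314.58 314.57] [298.2  331.16] offset px 0.10890836982309793
[314.58 314.57] [298.47 330.67] offset px -0.0032422221902947967
```

Units is now within 0.1 px (<0.1 mm) and tens about 0.3 mm off. Next is the button.

```bash
python3 -m handwheel '[0,0,0,-4.1,0,0,0, 0,0,0,-4.1,0,0,0, 0,0,0,0,0,3.5,0, 0,0,0,0,0,3.5,0, 0,0,0,0,0,0,0]'|grep -E "tcp|cont"; python3 -m handwheel '[0,0,0,0,0,0.3,0,0,0,0,0,0,0.3,0,0,0,0,0,0,0,0]'|grep -E "tcp|cont"; python3 -m handwheel '[0,0,0,0,0,0.3,0,0,0,0,0,0,0,0]'|grep -E "tcp|cont"; python3 -m handwheel '[0,0,0,0,0,0.3,0,0,0,0,0,0,0,0]'|grep -E "tcp|cont"; python3 -m handwheel '[0,0,0,0,0,0.3,0,0,0,0,0,0,0,0]'|grep -E "tcp|cont"
```

```text
tcp_pos: [531.1, -1.2, 123.2]
contact_force: [-0.2, 0.0, -0.8]
tcp_pos: [537.3, -0.9, 123.4]
contact_force: [0.4, 1.0, 0.1]
tcp_pos: [536.9, -1.0, 120.1]
contact_force: [-0.6, 0.4, 0.1]
tcp_pos: [536.5, -1.1, 116.5]
contact_force: [-0.5, 0.3, -0.7]
tcp_pos: [536.7, -1.1, 113.5]
contact_force: [-0.2, 1.1, 2.4]
```

```bash
python3 -m handwheel '[0,0,0,0,0,0.3,0,0,0,0,0,0,0.2,0,0,0,0,0,0,0,0]'|grep -E "tcp|cont"; python3 -m handwheel '[0,0,0,0,0,0.2,0,0,0,0,0,0,0,0]'|grep -E "tcp|cont"; python3 -m handwheel '[0,0,0,0,0,0.2,0,0,0,0,0,0,0,0]'|grep -E "tcp|cont"
```

```text
tcp_pos: [536.8, -1.1, 108.6]
contact_force: [-1.1, 0.6, 5.1]
tcp_pos: [536.8, -1.1, 107.9]
contact_force: [-3.6, 0.4, 13.8]
tcp_pos: [536.9, -1.1, 107.7]
contact_force: [-7.0, 2.2, 27.1]
```

Button is bottomed: force jumps at TCP 107.8. I release, lift clear and look.

```bash
python3 -m handwheel '[0,0,0,0,0,-1.5,0,0,0,0,0,0,-4,0,0,0,0,0,0,-4,0, 0,0,0,4,0,0,0,0,0,0,4.2,0,0,0]'|grep -E "tcp|cont"; python3 -m handwheel '[0,0,0,0,0,0,0, 0,0,0,0,0,0,0, 0,0,0,0,0,0,0,0,0,0,0,0,0,0]'|grep -E "time|tcp|cont"; python3 look.py u6; python3 uc.py u6; python3 - <<'E'
from h import *
g=cv2.cvtColor(cv2.imread("pics/u6.png"),cv2.COLOR_BGR2GRAY).astype(float); print(proj(pod2w([542.82,76.46,-.0847],[[0,68,99.7],[0,88.5,80],[0,47.5,80]]),robot.read_state()).round(2))
cv2.imwrite('pics/u6c.png',cv2.resize(cv2.imread('pics/u6.png')[110:300,210:430],None,fx=3.5,fy=3.1,interpolation=cv2.INTER_CUBIC))
E
```

```text
tcp_pos: [545.0, 80.3, 201.2]
contact_force: [0.4, -0.1, -1.0]
time: 25.05
tcp_pos: [543.3, 79.5, 199.1]
contact_force: [-0.0, -0.1, -0.6]
[543.3  79.5 199.1] [-0.04 -0.06 -0.61] 25.05 [[316.0, 126.0], [316.0, 188.0], [316.0, 221.0], [316.0, 274.0]]
[315.79 315.8 ] [299.28 332.38] offset px 0.035764735309840034
[315.79 315.8 ] [299.85 332.12] offset px 0.1894726525608803
[[315.41 159.3 ]
 [315.45 125.7 ]
 [315.58 188.17]]
```

View pics/u6c.png

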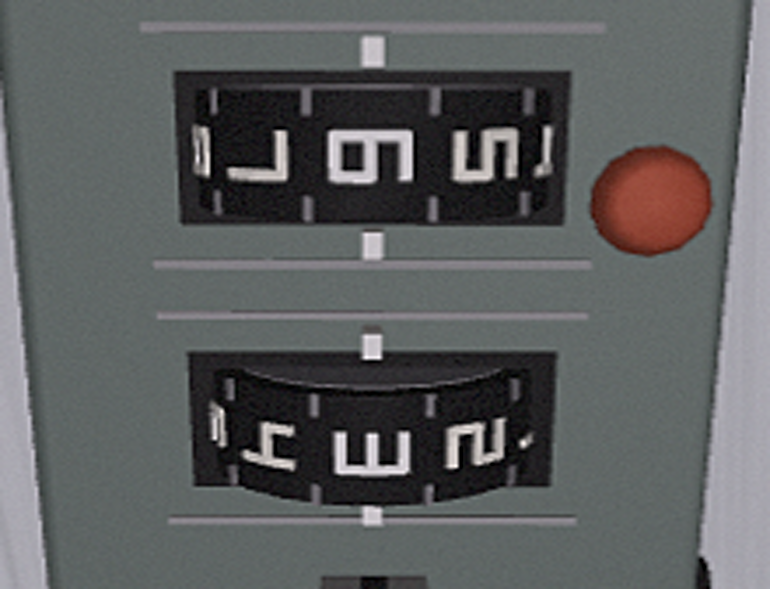

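Both wheels are square: tens 6 has ticks at 306 and 434 with marks at 372, and units 3 has ticks at 315 and 430 with marks at 372. The agate hasn't moved. Nothing is touching, so I hand in.

```bash
python3 -c "
from workcell import robot
print(robot.sign_off())"
```

```text
the job is handed in; nothing more can be done
None
```

I set the preset to 63, then pushed the green button fully in, let it go, and handed the job in at about 25 s of the 53 s allowed.

- **Wheels:** The last picture, taken after the button press, shows the tens wheel at 6, about 0.4 mm (under 1°) off the index marks. The units wheel is at 3, within about 0.2 mm.
- **Wheel pressure:** The highest vertical force I read on a wheel was 11.8 N, on the tens wheel (about 13 N with the sideways force), and strokes ran at about 6–11 N. Forces were read only at the end of each move, so a short peak between readings can't be ruled out.
- **Button:** The force rose to 5 N over about 6 mm, then jumped to 27 N with almost no more travel, so it was at its stop. I did not look at the button itself afterwards to confirm it had sprung back.
- **Other items:** The agate is where it was, and the arm was clear and touching nothing when I handed in. I did not look at the other items again, but the arm only worked above the control box.

One units stroke slipped partway at about 6 N. I made up the difference with firmer short strokes.

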